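# Clamp a loudspeaker down crisscross on its test turntable, then index it to the contacts

## Robot

A 6-joint arm with a two-finger parallel gripper is mounted at the origin on the work surface. World frame = base frame: x ahead of the robot, y to its left, z up, the work surface at z = 0. Lengths are in mm, angles in rad, forces in N, time in s.
With the tool pointing down it reaches from about 275 to 750 mm from the base axis. Payload 10.2 kg.
Tool frame: the origin (TCP) lies at the centre of the arm's flange, where the gripper is bolted on; the fingertips stand 173 mm ahead of it and the grasp point (between the pads) lies 155 mm ahead of it; z points along the fingers, y is the line along which they close (so a half turn about z gives the same grasp; the last joint's range is limited). The gripper opens to 85 mm and grips with 20 to 120 N. Pads are 22 mm wide; open, the fingers measure 114 mm over their backs; the gripper's body (76 mm by 85 mm) begins 54 mm behind the grasp point. The pads swing forward as they close: fully open they stand 13 mm farther back than shut.
Start: joints at [-1.496, 0.313, 1.498, -0, 1.331, -0.223], TCP at [154.031, -501.903, 404.694] pointing down, gripper open.
Joint ranges: [-2.94, 2.94], [-0.97, 2.17], [0.19, 2.56], [-1.23, 4.37], [0.02, 3.11], [-2.88, 2.88]. Speed limits (rad/s): [2.39, 2.39, 3.01, 3.14, 3.14, 3.14].

## Interface

Orientations are given as a unit quaternion [w, x, y, z].
In Python, from rig import ctrl gives the robot as it stands.
- The arm moves only by the shell command python3 steer.py FILE [OPENING] [FORCE], which reads ROWS from the file FILE. ROWS is 1 to 8 rows, parted by a bar, with the numbers parted by spaces; each row has 6 numbers: dx, dy, dz in m, then a rotation vector rx, ry, rz in units of 0.05 rad; each row is the pose to reach, as a shift and turn from the pose commanded when the command began, along the tool's axes at that moment; what a row does not reach only later rows make up. A row lasts 1/10 s, in which the tool goes at most 50 mm and 0.15 rad, less where a joint would pass 70% of its speed; a pose out of reach is approached as far as the arm can. OPENING is the opening from 0.0 (shut) to 1.0 (fully open), set as the command begins (- or left out keeps the last). The fingers move at their own pace and stop on an object; FORCE is the grip in N (left out, the last holds). Time passes only in rows, so rows that do not move let the fingers close. It prints the time, the measured TCP pose, the force, the opening and the grip force at its end. Input that does not fit is refused with a message, and nothing moves.
- ctrl.sense(): the state, without advancing time (a new reading comes with each control period).
- ctrl.capture(name): name is "scene" or "top" or "wrist"; returns the picture (384x512x3 uint8, red, green, blue); there is no depth.
- ctrl.calibration(name): a dict with "fx", "fy", "cx", "cy" (pixels), "distortion" ([k1, k2, p1, p2, k3] as OpenCV has them; the pictures are not rectified), "position" and "attitude" of the camera in the world. Camera axes: x right, y down, z forward; pixel columns grow to the right and rows downward; lengths in mm; the calibration is good to about 2 mm. A picture is of the moment at which its call begins: read the wrist's pose just before it. calibration takes no time and is no camera call; for the wrist camera it gives the pose at the moment of the call.
- ctrl.finish_job(): hands the job in; it is judged then, once.
The state is a dict: "time_s": time; "joints": joint angles; "dq": joint speeds; "tau": joint torques, N m; "eef_pos": TCP position; "ee_rot": TCP orientation; "force": force on the tool from outside, world axes, zero at the start; "wrist_torque": the same for the moment, N m; "grip_width": opening from 0.0 (shut) to 1.0 (fully open); "grip_force": force on a finger pad.
Only numpy, scipy, OpenCV 4.12 (cv2) and the standard library are available. Lean on these libraries where they do the work, as an engineer would, in place of code of your own. Each camera call takes 0.05 s, during which the arm holds its last target. There are 200 camera calls.

## Task

The loudspeaker on the test turntable is only loosely held by its four clamp levers. Push the levers clockwise to tighten them evenly, in crisscross order (a lever, then the one opposite, then the other opposite pair) and in two passes: first each just to about straight out from the centre, then, only when all four are there, each fully home against its stop, again crisscross. Only then push the turntable by its post a quarter turn anticlockwise to the next detent, so that its terminal block lies under the brass contact fingers, and leave it there with the other things on the bench undisturbed.

Things in the scene. Friction and masses are not known exactly. Their poses are not given: they have to be found in the camera images.
- jig_base: round grey-green cast base, 332 mm across, of a loudspeaker test turntable, fixed to the bench. Origin on the turntable's axis at bench level, z up. It carries a plywood disc 304 mm across, top 50 mm above the bench. At its edge in direction 215 deg (from its +x, anticlockwise), 170 to 220 mm out and under 50 mm high, is the detent's spring plunger with a black knob
- magnet_top (a point): top centre of the loudspeaker, on the turntable's axis, 122 mm above the bench; face down, black magnet (90 mm across) uppermost, basket within 75 mm of the axis. A metal ring, 198 mm across, top 62 mm above the bench, clamps its rim under four brass levers on studs 85 mm from the axis, at 45 (A), 135 (B), 225 (C), 315 deg (D) of the base's frame while the disc is at 0
- contacts (a point): tips of the two brass spring contact fingers, 139 mm from the axis on the base's +y side, 70 mm above the bench; they stick out of a brown bakelite bracket, 60 mm wide, centred 174 mm from the axis, 85 mm high with its terminals. Fixed
- turntable (a joint): angle of the plywood disc, rad, anticlockwise seen from above: 0 = loading position (the start; a detent, and a stop against clockwise turning), 1.571 = the next detent, the test position, where the disc's terminal block lies under the contact fingers; a stop lies at 1.583. Up to 18 N on the post leaves a detent, 2 N turns it between; it stays where left
- terminals (a point): middle of the top of the brown terminal block (22 x 46 x 14 mm, two brass studs) on the disc, 137 mm from the axis, 64 mm above the bench; on the base's +x side at disc angle 0, on the +y side at 1.571
- table_post (a point): top centre of the upright post (17 mm thick, lower half steel, upper half red) by which the disc is pushed round, by its side, with closed fingers; it stands on the disc 132 mm from the axis, at the base's -y side at disc angle 0, its +x side at 1.571; top 89 mm above the bench, foot (24 mm across) up to 55 mm
- clamp_a (a joint): angle of clamp lever A, +x+y quarter of the base's frame at the start, across the disc from lever C; rad, grows clockwise seen from above (tightening). 0 = loose end, pointing 0.75 rad anticlockwise of straight out from the disc's centre; 0.75 = straight out; 1.5 = fully home, on its stop, 0.75 rad clockwise of straight out. Stays where left (friction 0.24 N m: about 6 N at 42 mm from the stud)
- ball_a (a point): centre of the black ball (18 mm) at the end of clamp lever A, 51 mm from its stud, 87 mm above the bench. Boss round the stud 20 mm across, stud top 89 mm above the bench. The brass arm is 10 mm thick, its centre line 80 mm above the bench at 23 mm from the stud's axis and 86 mm at 46 mm; it can be pushed by closed fingers from its anticlockwise side, fingertips 64 to 76 mm above the bench
- clamp_b (a joint): angle of clamp lever B, -x+y quarter, across the disc from lever D; rad, grows clockwise seen from above (tightening). 0 = loose end, pointing 0.75 rad anticlockwise of straight out from the disc's centre; 0.75 = straight out; 1.5 = fully home, on its stop, 0.75 rad clockwise of straight out. Stays where left (friction 0.24 N m: about 6 N at 42 mm from the stud)
- ball_b (a point): centre of the black ball (18 mm) at the end of clamp lever B, 51 mm from its stud, 87 mm above the bench. Boss round the stud 20 mm across, stud top 89 mm above the bench. The brass arm is 10 mm thick, its centre line 80 mm above the bench at 23 mm from the stud's axis and 86 mm at 46 mm; it can be pushed by closed fingers from its anticlockwise side, fingertips 64 to 76 mm above the bench
- clamp_c (a joint): angle of clamp lever C, -x-y quarter, across the disc from lever A; rad, grows clockwise seen from above (tightening). 0 = loose end, pointing 0.75 rad anticlockwise of straight out from the disc's centre; 0.75 = straight out; 1.5 = fully home, on its stop, 0.75 rad clockwise of straight out. Stays where left (friction 0.24 N m: about 6 N at 42 mm from the stud)
- ball_c (a point): centre of the black ball (18 mm) at the end of clamp lever C, 51 mm from its stud, 87 mm above the bench. Boss round the stud 20 mm across, stud top 89 mm above the bench. The brass arm is 10 mm thick, its centre line 80 mm above the bench at 23 mm from the stud's axis and 86 mm at 46 mm; it can be pushed by closed fingers from its anticlockwise side, fingertips 64 to 76 mm above the bench
- clamp_d (a joint): angle of clamp lever D, +x-y quarter, across the disc from lever B; rad, grows clockwise seen from above (tightening). 0 = loose end, pointing 0.75 rad anticlockwise of straight out from the disc's centre; 0.75 = straight out; 1.5 = fully home, on its stop, 0.75 rad clockwise of straight out. Stays where left (friction 0.24 N m: about 6 N at 42 mm from the stud)
- ball_d (a point): centre of the black ball (18 mm) at the end of clamp lever D, 51 mm from its stud, 87 mm above the bench. Boss round the stud 20 mm across, stud top 89 mm above the bench. The brass arm is 10 mm thick, its centre line 80 mm above the bench at 23 mm from the stud's axis and 86 mm at 46 mm; it can be pushed by closed fingers from its anticlockwise side, fingertips 64 to 76 mm above the bench
- magnet: spare black loudspeaker ring magnet, 90 mm across, 22 mm high, lying flat; bystander; origin under its centre
- earth_spike: copper earth spike, 260 mm long, 13 mm thick, lying along its x, brass clamp near the +x end; bystander; origin on the bench under its middle
- walnut_knob: walnut control knob, 42 mm across, 24 mm high; bystander; origin under its centre
- valve_shield: bright tin valve shield, 48 mm across, 88 mm tall, upright; bystander; origin under its centre
- valve_carton: brown valve carton with a blue band, 45 x 45 x 105 mm, upright; bystander; origin under its centre
- screwdriver: screwdriver, 190 mm long, lying; bystander; origin under its middle
- screw_dish: small white dish, 80 mm across, 22 mm high; bystander; origin under its centre

How it is judged:
By the outcome, as a careful person would: the job done as asked, in the order asked, and still so for the second after the job is handed in, with the robot touching nothing.
It also fails if it takes over 72 s, if anything falls off the work surface, if the arm or the gripper's body presses on something with over 40 N, if the wrist force passes 120 N, or if a joint passes its speed limit or range.

## Working session

There is one attempt and no reset: what is moved stays moved. The work goes in short steps, Python scripts to look and compute and a shell command to move; the robot and the scene stay as the last step left them, time stands still between calls to the robot, and variables do not carry over. Pictures are saved under pics/ and viewed, at most 10 in all, crops included, and the job is handed in when it is done.

```bash
ls; mkdir -p pics
python3 - <<'E'
from rig import ctrl
import cv2,numpy as np
s=ctrl.sense();print(s)
for n in("top","scene"):
    im=ctrl.capture(n);cv2.imwrite(f"pics/{n}0.png",im[:,:,::-1]);print(n,ctrl.calibration(n))
a=cv2.imread("pics/top0.png");b=cv2.imread("pics/scene0.png")
cv2.imwrite("pics/topbig.png",cv2.resize(a,(800,600),interpolation=cv2.INTER_CUBIC))
E
```

```text
pics
rig.py
steer.py
{'time_s': 0.0, 'joints': array([-1.49638721e+00,  3.13432976e-01,  1.49841362e+00,  3.68510958e-05,
        1.33099048e+00, -2.23394368e-01]), 'dq': array([ 0.00043683, -0.00137692,  0.00041156, -0.00097017, -0.00114859,
        0.00018717]), 'tau': array([ 3.04856012e-04, -4.12265003e+01, -2.59744084e+01, -1.22622987e-04,
        4.13034431e-03, -2.38682009e-05]), 'eef_pos': array([ 154.03745814, -501.85711327,  404.15248294]), 'ee_rot': array([-6.19150883e-04,  9.88935063e-01,  1.48347747e-01,  6.41530046e-05]), 'force': array([ 0.77210244, -0.46717064,  0.08977149]), 'wrist_torque': array([-0.00315309,  0.00640154, -0.0244562 ]), 'grip_force': 0.0, 'grip_width': 0.9991486212863899}
top {'fx': 347.76039623496104, 'fy': 347.76039623496104, 'cx': 251.0184494979839, 'cy': 196.6188446230229, 'distortion': array([-0.05608219,  0.        ,  0.        ,  0.        ,  0.        ]), 'position': array([ 378.60321239,  -10.25309791, 1148.40542298]), 'attitude': array([ 0.04775182, -0.69928405,  0.70997059, -0.0682887 ])}
scene {'fx': 424.9250878695071, 'fy': 424.9250878695071, 'cx': 257.7036342659468, 'cy': 193.09004277317678, 'distortion': array([-0.15351845,  0.        ,  0.        ,  0.        ,  0.        ]), 'position': array([985.66739873, 543.35362994, 898.87856425]), 'attitude': array([-0.11844571,  0.29720221,  0.8844579 , -0.33966997])}
```
View pics/topbig.png

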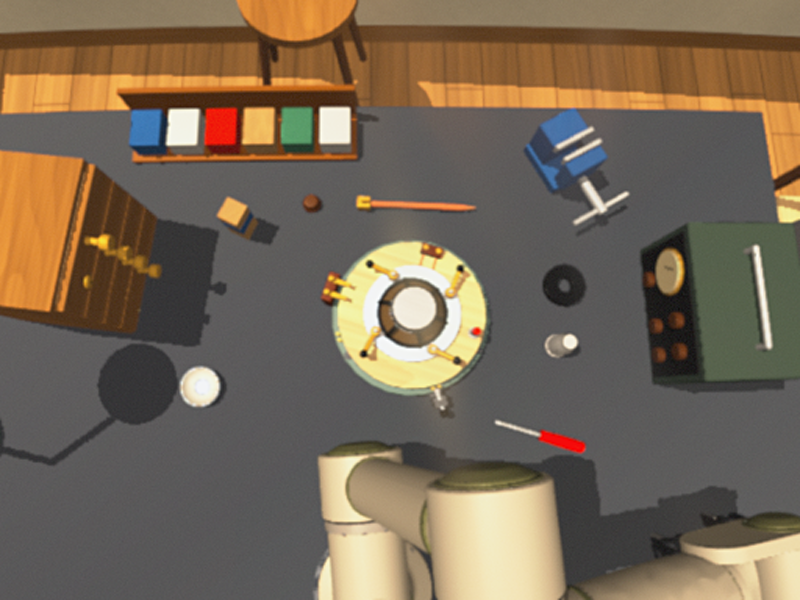

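View pics/scene0.png

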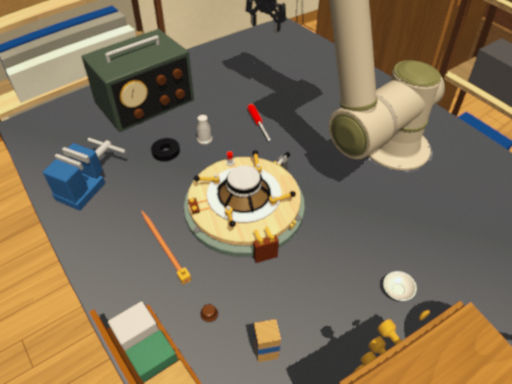

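The top view shows the turntable centred near (410,317) in the enlarged picture. The terminals are at (432,250), the contacts at (335,288), the red post at (477,331) and the plunger at (440,398). The scene view agrees: red post at (230,155), bracket at (265,245). All levers are at the loose end.

Create h.py:
```python
import numpy as np,cv2
from scipy.spatial.transform import Rotation as R
def q(a): return R.from_quat([a[1],a[2],a[3],a[0]])
def rays(cal,px):
    K=np.array([[cal["fx"],0,cal["cx"]],[0,cal["fy"],cal["cy"]],[0,0,1]])
    u=cv2.undistortPoints(np.array(px,float).reshape(-1,1,2),K,np.array(cal["distortion"])).reshape(-1,2)
    return cal["position"],q(cal["attitude"]).apply(np.c_[u,np.ones(len(u))])
def plane(cal,px,z):
    p,d=rays(cal,px); return (p+d*((z-p[2])/d[:,2])[:,None])
def tri(obs): # [(cal,px)]
    A=np.zeros((3,3));b=np.zeros(3)
    for c,x in obs:
        p,d=rays(c,[x]);d=d[0]/np.linalg.norm(d[0]);M=np.eye(3)-np.outer(d,d);A+=M;b+=M@p
    return np.linalg.solve(A,b)
def proj(cal,P):
    K=np.array([[cal["fx"],0,cal["cx"]],[0,cal["fy"],cal["cy"]],[0,0,1]])
    r=q(cal["attitude"]).inv(); 
    return cv2.projectPoints(np.array(P,float).reshape(-1,1,3),r.as_rotvec(),-r.apply(cal["position"]),K,np.array(cal["distortion"]))[0].reshape(-1,2)
```

Run:
```python
from h import *; from rig import ctrl
t=ctrl.calibration("top");s=ctrl.calibration("scene")
a=cv2.imread("pics/top0.png");b=cv2.imread("pics/scene0.png")
def red(im,box):
    x0,y0,x1,y1=box;h=cv2.cvtColor(im,cv2.COLOR_BGR2HSV)[y0:y1,x0:x1]
    m=((h[...,0]<6)|(h[...,0]>174))&(h[...,1]>170)&(h[...,2]>110)
    ys,xs=np.nonzero(m);return xs.mean()+x0,ys.mean()+y0,len(xs)
rt=red(a,(290,195,325,225));rs=red(b,(220,145,242,165));print(rt,rs)
post=tri([(t,rt[:2]),(s,rs[:2])]);print("post",post)
# plywood
f=.64
for nm,p,z in [("centre(magnet)",(415*f,308*f),122),("term",(432*f,248*f),64),("contacts",(352*f,288*f),70),("bracket",(331*f,288*f),85),("plunger",(440*f,398*f),40),("carton",(234*f,210*f),105),("knob",(312*f,203*f),24),("magnet",(564*f,285*f),22),("shield",(568*f,342*f),88),("dish",(200*f,387*f),22),("sdtip",(497*f,422*f),10),("sdend",(585*f,447*f),20),("spike1",(357*f,202*f),10),("spike2",(475*f,208*f),10)]:
    print(nm,plane(t,[p],z)[0].round(0))
# disc ellipse
h=cv2.cvtColor(a,cv2.COLOR_BGR2HSV);m=((h[...,0]>14)&(h[...,0]<32)&(h[...,1]>60)&(h[...,2]>150)).astype(np.uint8)
m[:150]=0;m[255:]=0;m[:,:205]=0;m[:,318:]=0
c=max(cv2.findContours(m,0,1)[0],key=cv2.contourArea);hu=cv2.convexHull(c)
P=plane(t,hu.reshape(-1,2).astype(float),50)[:,:2];(cx,cy),r=cv2.minEnclosingCircle(P.astype(np.float32));print("disc",cx,cy,r)
print(q(ctrl.sense()["ee_rot"]).as_matrix().round(3));w=ctrl.calibration("wrist");print(w,q(w["attitude"]).as_matrix().round(3))
```

```text
(np.float64(304.5), np.float64(211.71428571428572), 14) (np.float64(229.36111111111111), np.float64(154.77777777777777), 36)
post [ 505.87742053 -208.708891     78.78291813]
centre(magnet) [547. -85. 122.]
term [ 681. -128.   64.]
contacts [598.  37.  70.]
bracket [595.  78.  85.]
plunger [ 375. -138.   40.]
carton [753. 271. 105.]
knob [796. 125.  24.]
magnet [ 609. -415.   22.]
shield [ 480. -391.   88.]
dish [405. 352.  22.]
sdtip [ 323. -258.   10.]
sdend [ 268. -437.   20.]
spike1 [802.  28.  10.]
spike2 [ 787. -232.   10.]
disc 550.455078125 -65.26255798339844 170.4524383544922
[[ 0.956  0.293 -0.   ]
 [ 0.293 -0.956  0.001]
 [ 0.    -0.001 -1.   ]]
{'fx': 346.3120828139695, 'fy': 346.3120828139695, 'cx': 254.868024572944, 'cy': 190.88252751012135, 'distortion': array([-0.08793239,  0.        ,  0.        ,  0.        ,  0.        ]), 'position': array([ 218.07732735, -481.76806359,  371.80822908]), 'attitude': array([ 0.10699643,  0.79733597, -0.5885186 , -0.08033041])} [[ 0.294 -0.921 -0.254]
 [-0.956 -0.284 -0.076]
 [-0.002  0.265 -0.964]]
```

Coarse result: the jig centre is near (547,-85) with yaw about -0.31. I'll go over it with the tool x axis along jig +x and the fingers shut, then measure with the wrist camera.

Careful with the scale: shifts go in m and turns go in units of 0.05 rad. That gives: 85 mm is 0.085, -40 mm is -0.04, 0.62 rad is 12.4.

```bash
echo '0.04 -0.022 -0.01 0 0 2 | 0.085 -0.046 -0.02 0 0 4 | 0.13 -0.07 -0.04 0 0 6 | 0.172 -0.092 -0.06 0 0 8 | 0.215 -0.115 -0.075 0 0 10 | 0.258 -0.138 -0.075 0 0 12.4 | 0.3 -0.161 -0.075 0 0 12.4 | 0.34 -0.184 -0.075 0 0 12.4' > rows.txt && python3 steer.py rows.txt 0.0 40
python3 - <<'E'
from h import *; from rig import ctrl
s=ctrl.sense();M=q(s["ee_rot"]).as_matrix();print(s["eef_pos"],M.round(3),s["joints"].round(2))
for tgt in [(575,-140,480),(535,-40,480)]: print(M.T@(np.array(tgt)-s["eef_pos"]))
E
```

```text
time_s: 0.9
eef_pos: [423.8, -227.0, 479.7]
ee_rot: [0.0, 0.987, -0.161, 0.0]
force: [0.4, -1.4, 0.5]
grip_width: -0.0
grip_force: 0.0
[ 423.77280546 -227.01179132  479.70057896] [[ 0.948 -0.317  0.   ]
 [-0.317 -0.948 -0.   ]
 [ 0.     0.    -1.   ]] [-0.74  0.17  1.49  0.    1.49  1.16]
[ 115.83456798 -130.47249504   -0.29452897]
[  46.19096697 -212.62947154   -0.30158453]
```

In the tool's units: -130 mm is -0.13, 116 mm is 0.116.

```bash
echo '0.03 -0.034 0 0 0 0 | 0.06 -0.068 0 0 0 0 | 0.09 -0.102 0 0 0 0 | 0.116 -0.13 0 0 0 0 | 0.116 -0.13 0 0 0 0 | 0.116 -0.13 0 0 0 0' > rows.txt && python3 steer.py rows.txt
cat > cap.py <<'E'
import sys,pickle;from h import *; from rig import ctrl
n=sys.argv[1];c=ctrl.calibration("wrist");im=ctrl.capture("wrist");pickle.dump(c,open(f"pics/{n}.pkl","wb"));cv2.imwrite(f"pics/{n}.png",im[:,:,::-1])
E
python3 cap.py w1
echo '-0.023 -0.027 0 0 0 0 | -0.046 -0.054 0 0 0 0 | -0.07 -0.082 0 0 0 0 | -0.07 -0.082 0 0 0 0 | -0.07 -0.082 0 0 0 0' > rows.txt && python3 steer.py rows.txt
python3 cap.py w2
python3 -c "
import cv2;a=cv2.imread('pics/w1.png');b=cv2.imread('pics/w2.png');cv2.imwrite('pics/w1b.png',cv2.resize(a,(800,600),interpolation=2));cv2.imwrite('pics/w2b.png',cv2.resize(b,(800,600),interpolation=2))"
```

```text
time_s: 1.5
eef_pos: [574.2, -141.9, 478.9]
ee_rot: [-0.0, 0.987, -0.16, -0.001]
force: [-0.5, -0.5, -0.4]
grip_width: -0.001
grip_force: 0.0
time_s: 2.05
eef_pos: [532.7, -42.6, 480.3]
ee_rot: [0.0, 0.987, -0.161, 0.001]
force: [-0.6, -0.7, 0.5]
grip_width: -0.001
grip_force: 0.0
```

View pics/w1b.png

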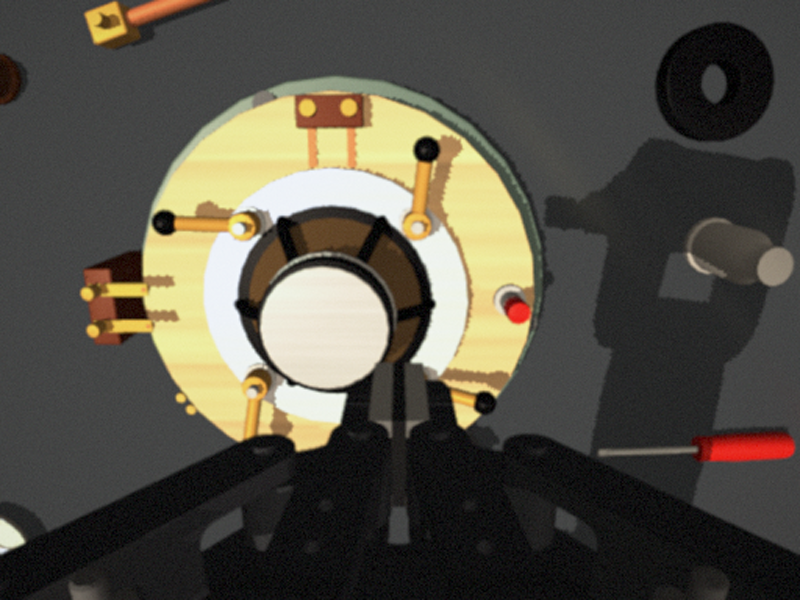

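View pics/w2b.png

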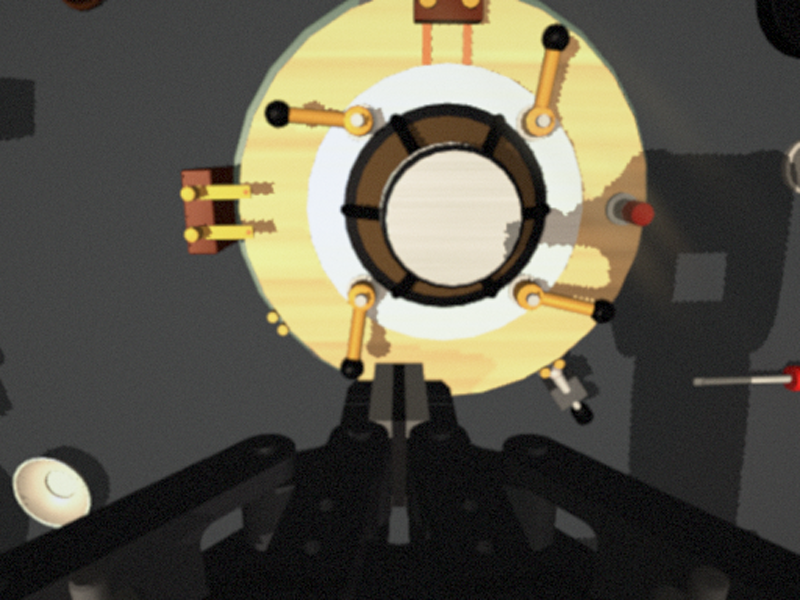

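Wrist views (800-px scale), with A upper left, D upper right, B lower left and C lower right:
- **w1:** stud A (243,227), ball A (163,222), stud D (417,226), ball D (427,149), post top (517,311).
- **w2:** studs A (357,120), D (541,120), B (360,296), C (533,297). Balls A (277,113), D (556,38), B (351,368), C (602,311). The shut fingertips are at (400,370).

```bash
cat > m.py <<'E'
import pickle;from h import *
def load(n): return cv2.imread(f"pics/{n}.png"),pickle.load(open(f"pics/{n}.pkl","rb"))
def cen(im,p,r,kind):
    x,y=int(round(p[0])),int(round(p[1]));x0,y0=x-r,y-r
    w=im[max(y0,0):y+r+1,max(x0,0):x+r+1];h=cv2.cvtColor(w,cv2.COLOR_BGR2HSV);v=h[...,2]
    m={"ball":v<55,"stud":(h[...,1]<70)&(v>150),"red":((h[...,0]<8)|(h[...,0]>172))&(h[...,1]>150)&(v>90)}[kind]
    n,l,st,ce=cv2.connectedComponentsWithStats(m.astype(np.uint8))
    if n<2: return None
    i=1+np.argmax(st[1:,4]); return ce[i]+[max(x0,0),max(y0,0)],st[i,4]
E
python3 - <<'E'
from m import *
f=.64
W1=load("w1");W2=load("w2")
p1=dict(A=(163,222),D=(427,149),C=(485,403));p2=dict(A=(277,113),B=(351,366),C=(602,311),D=(556,38))
s1=dict(A=(243,227),B=(253,392),D=(417,226));s2=dict(A=(357,120),D=(541,120),B=(360,298),C=(533,299))
S={};B={}
for k in "ABCD":
    for nm,d1,d2,o,kd,r in(("ball",p1,p2,B,"ball",10),("stud",s1,s2,S,"stud",5)):
        a=cen(W2[0],np.array(d2[k])*f,r,kd); b=cen(W1[0],np.array(d1[k])*f,r,kd) if k in d1 else None
        o[k]=plane(W2[1],[a[0]],87 if nm=="ball" else 89)[0]
        print(nm,k,a,b, o[k].round(1), plane(W1[1],[b[0]],87 if nm=="ball" else 89)[0].round(1) if b else "",tri([(W2[1],a[0]),(W1[1],b[0])]).round(1) if b else "")
a=cen(W2[0],(642*f,213*f),10,"red");b=cen(W1[0],(517*f,311*f),10,"red");print("post",a,b,tri([(W2[1],a[0]),(W1[1],b[0])]))
c=sum(S.values())/4;print("centre",c)
v=(S["A"]-S["C"]),(S["B"]-S["D"]);print([np.arctan2(v[0][1],v[0][0])-np.pi/4,np.arctan2(v[1][1],v[1][0])-3*np.pi/4],[np.linalg.norm(x)/2 for x in v])
for k in "ABCD":
    d=B[k]-S[k];o=S[k]-c;t=np.arctan2(o[0]*d[1]-o[1]*d[0],o[:2]@d[:2]);print(k,np.linalg.norm(d[:2]),"clamp",.75-t)
for n,p in(("ring",None),):
  for W in(W2,):
    h=cv2.cvtColor(W[0],cv2.COLOR_BGR2HSV);m=((h[...,1]<45)&(h[...,2]>150)).astype(np.uint8)
    c2=max(cv2.findContours(m,0,1)[0],key=cv2.contourArea);P=plane(W[1],cv2.convexHull(c2).reshape(-1,2).astype(float),62)[:,:2];print(cv2.minEnclosingCircle(P.astype(np.float32)))
E
```

```text
ball A (array([177.1043956 ,  72.48901099]), np.int32(182)) (array([104.6038961 , 142.08441558]), np.int32(154)) [643.7   3.1  87. ] [643.8   2.9  87. ] [643.8   3.3  86. ]
stud A (array([228.28846154,  76.48076923]), np.int32(52)) (array([153.15384615, 145.94871795]), np.int32(39)) [623.2 -44.3  89. ] [623.2 -45.7  89. ] [623.3 -44.2  84.6]
ball B (array([224.94193548, 236.78064516]), np.int32(155)) None [462.1  16.9  87. ]  
stud B (array([230.48717949, 191.84615385]), np.int32(39)) (array([160.78125, 250.90625]), np.int32(32)) [510.   -6.9  89. ] [510.   -7.3  89. ] [509.6  -6.7  87.5]
ball C (array([388.20851064, 199.74893617]), np.int32(235)) (array([310.38064516, 257.95483871]), np.int32(155)) [ 446.2 -168.3   87. ] [ 447.5 -166.3   87. ] [ 449.1 -166.5   91.8]
stud C (array([340.92105263, 191.36842105]), np.int32(38)) None [ 472.9 -120.2   89. ]  
ball D (array([355.55288462,  23.64903846]), np.int32(208)) (array([272.78531073,  95.37288136]), np.int32(177)) [ 632.3 -179.2   87. ] [ 632.2 -179.5   87. ] [ 632.3 -179.5   86.3]
stud D (array([347.24,  76.96]), np.int32(50)) (array([266.88636364, 145.20454545]), np.int32(44)) [ 585.8 -157.2   89. ] [ 586.3 -158.4   89. ] [ 585.6 -158.4   84.4]
post (array([410.66091954, 136.58045977]), np.int32(174)) (array([330.81538462, 198.8       ]), np.int32(195)) [ 507.20460349 -207.18872581   85.38363866]
centre [547.96622902 -82.14239952  89.        ]
[np.float64(-0.31770127903787104), np.float64(-0.3187312486710132)] [np.float64(84.16872745300097), np.float64(84.1526668312577)]
A 51.69788489448824 clamp 0.05287454069460007
B 53.53569301113694 clamp 0.10631508953676017
C 54.99993162300532 clamp 0.1553223381872314
D 51.533287949822245 clamp 0.088348507033573
((547.781494140625, -82.06475067138672), 98.30655670166016)
```

Run:
```python
from m import *;from rig import ctrl
s=ctrl.sense();Q=q(s["ee_rot"]);im,c=load("w2");print(s["eef_pos"],Q.as_rotvec())
for z in(173,160,145,130):
  for x in(11,-11):
    print(z,x,[ (proj(c,Q.apply([x,y,z])+s["eef_pos"])[0]/.64).round(0).tolist() for y in(-14.5,-8,8,14.5)])
cv2.imwrite("pics/tip.png",cv2.resize(im[220:320,195:320],(750,600),interpolation=2))
```

```text
[533.10397333 -43.16221968 480.02729841] [ 3.10019887e+00 -5.05658555e-01  9.88743823e-04]
173 11 [[349.0, 355.0], [372.0, 356.0], [429.0, 356.0], [453.0, 356.0]]
173 -11 [[351.0, 426.0], [373.0, 426.0], [428.0, 426.0], [450.0, 426.0]]
160 11 [[344.0, 374.0], [370.0, 374.0], [432.0, 374.0], [457.0, 374.0]]
160 -11 [[346.0, 450.0], [371.0, 450.0], [430.0, 450.0], [455.0, 450.0]]
145 11 [[338.0, 400.0], [366.0, 400.0], [436.0, 401.0], [464.0, 400.0]]
145 -11 [[341.0, 483.0], [368.0, 483.0], [434.0, 483.0], [461.0, 483.0]]
130 11 [[330.0, 433.0], [362.0, 433.0], [441.0, 433.0], [473.0, 433.0]]
130 -11 [[334.0, 523.0], [364.0, 523.0], [438.0, 523.0], [468.0, 523.0]]
```

View pics/tip.png

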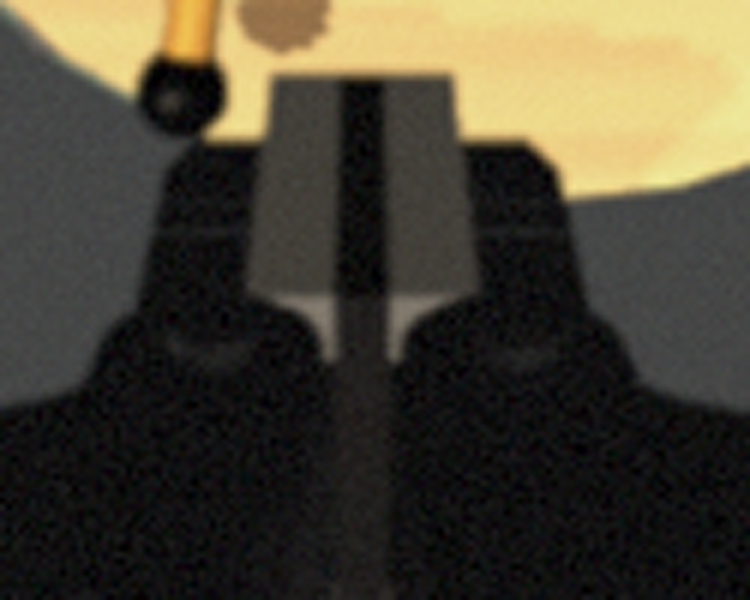

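The shut pads are 16 mm wide at the tip, widening to about 29 mm over the backs roughly 15 mm higher. The faces on tool x are about ±11 mm throughout, so I'll push with an x face, with the tool turned square to each lever. Next I'll compute the moves for B.

```bash
cat > t.py <<'E'
# targets "LEVER o p z rot": o outward from stud, p clockwise from the arm's straight-out line, rot clockwise; prints shift/turn in present tool axes
import sys;from h import *;from rig import ctrl
C=np.array([548.,-82.]);J=-.318
s=ctrl.sense();Q=q(s["ee_rot"]);print("now",s["eef_pos"].round(1),"q",s["joints"].round(2),"F",s["force"].round(1),"t",round(s["time_s"],2))
A=dict(A=(45,135),B=(135,45),C=(225,135),D=(315,45),P=(0,0))
for a in sys.argv[1:]:
    L,o,p,z,r=a.split();o,p,z,r=map(float,(o,p,z,r));th,yw=A[L]
    if L=="P": w=C+R.from_euler("z",J).apply([o,p,0])[:2]   # plain jig coordinates
    else:
        t=J+np.radians(th);w=C+(85+o)*np.array([np.cos(t),np.sin(t)])+p*np.array([np.sin(t),-np.cos(t)])
    T=R.from_euler("z",J+np.radians(yw)-r)*R.from_euler("x",np.pi)
    print(a,(Q.inv().apply(np.r_[w,z]-s["eef_pos"])).round(1),(Q.inv()*T).as_rotvec().round(3))
E
python3 t.py "B 11 -50 310 0" "B 11 -50 243 0"
```

```text
now [533.1 -43.2 480. ] q [-0.3   0.29  1.33 -0.    1.52  1.59] F [0.6 0.2 0.5] t 2.1
B 11 -50 310 0 [-7.71e+01  1.00e-01  1.70e+02] [ 0.001 -0.001 -0.791]
B 11 -50 243 0 [-77.1   0.  237. ] [ 0.001 -0.001 -0.791]
```

```bash
echo '-0.02 0 0.04 0 0 -3 | -0.04 0 0.08 0 0 -6 | -0.06 0 0.12 0 0 -9 | -0.077 0 0.16 0 0 -12 | -0.077 0 0.17 0 0 -15 | -0.077 0 0.17 0 0 -15.82 | -0.077 0 0.17 0 0 -15.82' > rows.txt && python3 steer.py rows.txt
python3 t.py "B 11 -50 243 0" "B 42 -15.5 243 0"; python3 cap.py b0
python3 - <<'E'
import cv2;cv2.imwrite("pics/b0b.png",cv2.resize(cv2.imread("pics/b0.png"),(640,480)))
E
```

```text
time_s: 2.8
eef_pos: [460.6, -19.0, 309.4]
ee_rot: [-0.0, 0.973, 0.231, -0.0]
force: [-0.4, -0.7, -0.4]
grip_width: -0.002
grip_force: 0.0
now [460.6 -19.  309.4] q [-0.3   0.28  1.81 -0.    1.05  0.81] F [-0.4 -0.7 -0.4] t 2.8
B 11 -50 243 0 [-0.3 -0.3 66.4] [-0.     0.001 -0.   ]
B 42 -15.5 243 0 [ 34.2 -31.3  66.3] [-0.     0.001 -0.   ]
```

View pics/b0b.png

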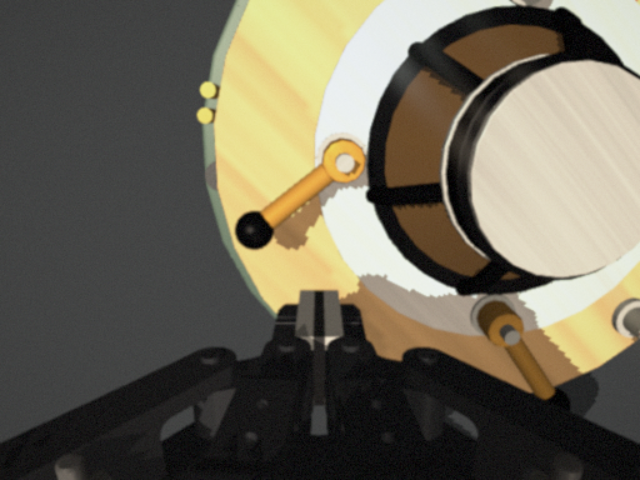

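The fingers are behind lever B (ball at (255,230), stud at (345,160), fingertips at (320,295)) and clear to descend. I'll descend and push B to straight out.

In the tool's units: 66 mm is 0.066, -23 mm is -0.023.

```bash
echo '0 0 0.033 0 0 0 | 0 0 0.066 0 0 0 | 0 0 0.066 0 0 0 | 0.008 -0.008 0.066 0 0 0 | 0.016 -0.016 0.066 0 0 0 | 0.024 -0.023 0.066 0 0 0 | 0.031 -0.029 0.066 0 0 0 | 0.034 -0.031 0.066 0 0 0' > rows.txt && python3 steer.py rows.txt
echo '0 0 0 0 0 0 | 0 0 0 0 0 0' > rows.txt && python3 steer.py rows.txt; python3 t.py "B 42 -15.5 243 0"
echo '-0.01 0 0 0 0 0 | -0.016 0 -0.03 0 0 0 | -0.016 0 -0.067 0 0 0 | -0.016 0 -0.067 0 0 0 | -0.016 0 -0.067 0 0 0' > rows.txt && python3 steer.py rows.txt; python3 t.py "D 11 -50 310 0"; python3 cap.py b1
python3 - <<'E'
from m import *
im,c=load("b1");C=np.array([548,-82.]);J=-.318
t=J+np.radians(135);o=np.array([np.cos(t),np.sin(t)]);sd=np.r_[C+85*o,89]
# predict ball pixel for several angles, measure dark blob near straight-out
g=proj(c,np.r_[C+136*o,87])[0];print("pred",g,"stud",proj(c,sd)[0])
r=cen(im,g,14,"ball");print(r)
P=plane(c,[r[0]],87)[0][:2]-sd[:2];print(np.linalg.norm(P),.75-np.arctan2(o[0]*P[1]-o[1]*P[0],o@P))
E
```

```text
time_s: 3.65
eef_pos: [478.0, 25.4, 245.7]
ee_rot: [0.002, 0.973, 0.233, 0.002]
force: [-1.8, -7.9, -1.1]
grip_width: 0.002
grip_force: 3.3
time_s: 3.85
eef_pos: [477.3, 25.7, 245.2]
ee_rot: [0.001, 0.973, 0.232, 0.001]
force: [-1.7, -0.8, 0.5]
grip_width: -0.002
grip_force: 0.5
now [477.3  25.7 245.2] q [-0.19  0.41  1.83 -0.    0.9   0.91] F [-1.7 -0.8  0.5] t 3.85
B 42 -15.5 243 0 [-0.9  1.   2.2] [ 0.002 -0.002  0.002]
time_s: 4.35
eef_pos: [462.1, 18.0, 311.3]
ee_rot: [0.0, 0.973, 0.232, 0.001]
force: [0.7, -0.2, 0.2]
grip_width: -0.0
grip_force: 0.0
now [462.1  18.  311.3] q [-0.22  0.28  1.81  0.    1.05  0.89] F [ 0.7 -0.2  0.2] t 4.35
D 11 -50 310 0 [ 81.3 224.1   1.6] [ 0.001 -0.002  0.001]
pred [241.3334309  161.86154333] stud [332.44995468 162.84080626]
(array([241.80995475, 156.07239819]), np.int32(442))
50.81527129956716 0.8147987751123381
```

B measures 0.78 to 0.81, so straight out. I'll do D next, aiming about 1 mm shorter.

In the tool's units: 224 mm is 0.224, 81 mm is 0.081.

```bash
echo '0.016 0.045 0 0 0 0 | 0.032 0.09 0 0 0 0 | 0.048 0.134 0 0 0 0 | 0.064 0.179 0 0 0 0 | 0.081 0.224 0 0 0 0 | 0.081 0.224 0 0 0 0 | 0.081 0.224 0 0 0 0' > rows.txt && python3 steer.py rows.txt; python3 t.py "D 11 -50 243 0" "D 42 -17 243 0"; python3 cap.py d0
cat > lev.py <<'E'
import sys;from m import *
n,L,cl=sys.argv[1],sys.argv[2],float(sys.argv[3]);im,c=load(n);C=np.array([548,-82.]);J=-.318
t=J+np.radians(dict(A=45,B=135,C=225,D=315)[L]);o=np.array([np.cos(t),np.sin(t)]);sd=C+85*o
u=t+.75-cl;g=proj(c,np.r_[sd+51*np.array([np.cos(u),np.sin(u)]),87])[0]
r=cen(im,g,14,"ball");P=plane(c,[r[0]],87)[0][:2]-sd;print(L,"pred",g.round(0),r[0].round(1),r[1],"len",np.linalg.norm(P).round(1),"clamp",(.75-np.arctan2(o[0]*P[1]-o[1]*P[0],o@P)).round(3))
E
python3 lev.py d0 D 0.1
```

```text
time_s: 5.1
eef_pos: [635.9, -145.6, 308.4]
ee_rot: [-0.001, 0.973, 0.232, -0.001]
force: [-0.5, 0.7, 0.5]
grip_width: -0.002
grip_force: 0.0
now [ 635.9 -145.6  308.4] q [-0.4   0.67  1.2   0.    1.28  0.7 ] F [-0.5  0.7  0.5] t 5.1
D 11 -50 243 0 [ 0.3 -0.2 65.4] [-0.003  0.002  0.001]
D 42 -17 243 0 [-32.7  30.8  65.4] [-0.003  0.002  0.001]
D pred [306. 246.] [304.7 244.7] 611 len 50.8 clamp 0.082
```

In the tool's units: -32 mm is -0.032, 23 mm is 0.023.

```bash
echo '0 0 0.033 0 0 0 | 0 0 0.065 0 0 0 | 0 0 0.065 0 0 0 | -0.008 0.008 0.065 0 0 0 | -0.016 0.016 0.065 0 0 0 | -0.024 0.023 0.065 0 0 0 | -0.03 0.029 0.065 0 0 0 | -0.032 0.031 0.065 0 0 0' > rows.txt && python3 steer.py rows.txt
echo '0 0 0 0 0 0 | 0 0 0 0 0 0' > rows.txt && python3 steer.py rows.txt; python3 t.py "D 42 -16 243 0"
echo '0.01 0 0 0 0 0 | 0.016 0 -0.03 0 0 0 | 0.016 0 -0.067 0 0 0 | 0.016 0 -0.067 0 0 0 | 0.016 0 -0.067 0 0 0' > rows.txt && python3 steer.py rows.txt; python3 t.py "A 11 -50 310 0"; python3 cap.py d1;python3 lev.py d1 D 0.75
```

```text
time_s: 5.95
eef_pos: [620.6, -186.9, 246.9]
ee_rot: [-0.003, 0.973, 0.232, -0.001]
force: [-4.1, 15.8, 0.8]
grip_width: 0.001
grip_force: 6.1
time_s: 6.15
eef_pos: [621.0, -186.7, 247.0]
ee_rot: [-0.002, 0.973, 0.232, 0.0]
force: [-1.1, 10.8, -2.2]
grip_width: -0.001
grip_force: 3.9
now [ 621.  -186.7  247. ] q [-0.47  0.73  1.27  0.    1.15  0.63] F [-1.1 10.8 -2.2] t 6.15
D 42 -16 243 0 [-2.   0.6  4. ] [-0.003 -0.001  0.001]
time_s: 6.65
eef_pos: [635.7, -180.7, 314.8]
ee_rot: [0.001, 0.973, 0.232, 0.001]
force: [-0.1, -0.2, -0.5]
grip_width: 0.002
grip_force: 0.0
now [ 635.7 -180.7  314.8] q [-0.45  0.69  1.16 -0.    1.29  0.65] F [-0.1 -0.2 -0.5] t 6.65
A 11 -50 310 0 [  62.4 -177.5    4.4] [ 4.00e-03  1.00e-03 -1.57e+00]
D pred [268. 265.] [275.6 267.2] 332 len 55.9 clamp 0.782
```

The forces fit the finger's outer edge touching the ball, and D is at about 0.78. For A and C I'll push nearer the stud (o=33).

Careful with the scale: shifts go in m and turns go in units of 0.05 rad. That gives: -144 mm is -0.144, -126 mm is -0.126, -1.2 rad is -24.

```bash
echo '0.006 -0.018 0 0 0 -3 | 0.012 -0.036 0 0 0 -6 | 0.018 -0.054 0 0 0 -9 | 0.024 -0.072 0 0 0 -12 | 0.03 -0.09 0 0 0 -15 | 0.036 -0.108 0 0 0 -18 | 0.042 -0.126 0 0 0 -21 | 0.048 -0.144 0 0 0 -24' > rows.txt && python3 steer.py rows.txt
python3 t.py "A 5 -48 310 0"
```

```text
time_s: 7.5
eef_pos: [613.2, -29.5, 311.9]
ee_rot: [-0.001, 0.669, 0.743, -0.0]
force: [-0.2, 0.3, -0.0]
grip_width: -0.0
grip_force: 0.0
now [613.2 -29.5 311.9] q [-0.24  0.59  1.33 -0.    1.22 -0.34] F [-0.2  0.3 -0. ] t 7.5
A 5 -48 310 0 [31.4 -3.2  1.9] [-0.001 -0.001 -0.363]
```

```bash
echo '0.01 -0.001 0 0 0 -3 | 0.02 -0.002 0 0 0 -6 | 0.031 -0.003 0.002 0 0 -7.26 | 0.031 -0.003 0.002 0 0 -7.26 | 0.031 -0.003 0.002 0 0 -7.26' > rows.txt && python3 steer.py rows.txt
python3 t.py "A 5 -48 243 0" "A 33 -16 243 0";python3 cap.py a0;python3 lev.py a0 A 0.05
```

```text
time_s: 8.0
eef_pos: [607.5, 0.2, 310.3]
ee_rot: [-0.0, 0.528, 0.849, -0.0]
force: [0.7, -0.6, 0.2]
grip_width: 0.001
grip_force: 0.0
now [6.075e+02 2.000e-01 3.103e+02] q [-0.19  0.57  1.36 -0.    1.21 -0.65] F [ 0.7 -0.6  0.2] t 8.0
A 5 -48 243 0 [ 1.4 -0.1 67.3] [-0.001 -0.    -0.008]
A 33 -16 243 0 [-30.4  28.2  67.3] [-0.001 -0.    -0.008]
A pred [312. 237.] [311.  237.1] 593 len 50.7 clamp 0.038
```

```bash
echo '0.001 0 0.033 0 0 0 | 0.001 0 0.067 0 0 0 | 0.001 0 0.067 0 0 0 | -0.007 0.007 0.067 0 0 0 | -0.015 0.014 0.067 0 0 0 | -0.022 0.021 0.067 0 0 0 | -0.028 0.026 0.067 0 0 0 | -0.03 0.028 0.067 0 0 0' > rows.txt && python3 steer.py rows.txt
echo '0 0 0 0 0 0 | 0 0 0 0 0 0' > rows.txt && python3 steer.py rows.txt; python3 t.py "A 33 -16 243 0"
echo '0.01 0 0 0 0 0 | 0.016 0 -0.03 0 0 0 | 0.016 0 -0.067 0 0 0 | 0.016 0 -0.067 0 0 0 | 0.016 0 -0.067 0 0 0' > rows.txt && python3 steer.py rows.txt; python3 t.py "C 5 -48 310 0"; python3 cap.py a1;python3 lev.py a1 A 0.75
```

```text
time_s: 8.85
eef_pos: [645.8, -14.1, 244.3]
ee_rot: [-0.002, 0.527, 0.85, -0.0]
force: [-6.7, 4.0, -1.4]
grip_width: 0.003
grip_force: 3.1
time_s: 9.05
eef_pos: [645.7, -14.0, 244.5]
ee_rot: [-0.001, 0.527, 0.85, -0.0]
force: [-5.1, 2.7, -2.7]
grip_width: 0.001
grip_force: 2.1
now [645.7 -14.  244.5] q [-0.2   0.73  1.28  0.    1.14 -0.66] F [-5.1  2.7 -2.7] t 9.05
A 33 -16 243 0 [-0.7  0.1  1.5] [-0.001 -0.001 -0.007]
time_s: 9.55
eef_pos: [638.7, 0.7, 312.2]
ee_rot: [0.002, 0.527, 0.85, 0.001]
force: [-1.1, 1.3, -1.5]
grip_width: 0.001
grip_force: 0.0
now [638.7   0.7 312.2] q [-0.18  0.64  1.25 -0.    1.25 -0.64] F [-1.1  1.3 -1.5] t 9.55
C 5 -48 310 0 [ -82.3 -207.7    1.9] [ 0.003  0.002 -0.006]
A pred [283. 264.] [283.1 265.2] 613 len 51.1 clamp 0.76
```

A is at 0.76. I'll do C next, which pushes along +tool x.

In the tool's units: -208 mm is -0.208, -166 mm is -0.166.

```bash
echo '-0.016 -0.042 0 0 0 0 | -0.033 -0.083 0 0 0 0 | -0.049 -0.125 0 0 0 0 | -0.066 -0.166 0 0 0 0 | -0.082 -0.208 0.002 0 0 0 | -0.082 -0.208 0.002 0 0 0 | -0.082 -0.208 0.002 0 0 0' > rows.txt && python3 steer.py rows.txt
python3 t.py "C 5 -48 243 0" "C 33 -16 243 0";python3 cap.py c0;python3 lev.py c0 C 0.1
```

```text
time_s: 10.3
eef_pos: [488.6, -166.0, 308.2]
ee_rot: [-0.0, 0.528, 0.849, 0.0]
force: [0.3, 0.5, 0.6]
grip_width: -0.001
grip_force: 0.0
now [ 488.6 -166.   308.2] q [-0.55  0.39  1.66  0.    1.1  -1.01] F [0.3 0.5 0.6] t 10.3
C 5 -48 243 0 [ 0.1  0.9 65.2] [-0.    -0.001 -0.008]
C 33 -16 243 0 [ 31.9 -27.4  65.2] [-0.    -0.001 -0.008]
C pred [193. 189.] [190.5 187.1] 560 len 51.6 clamp 0.137
```

In the tool's units: 65 mm is 0.065, 33 mm is 0.033.

```bash
echo '0 0 0.033 0 0 0 | 0 0 0.065 0 0 0 | 0 0 0.065 0 0 0 | 0.008 -0.007 0.065 0 0 0 | 0.016 -0.014 0.065 0 0 0 | 0.024 -0.021 0.065 0 0 0 | 0.03 -0.026 0.065 0 0 0 | 0.032 -0.027 0.065 0 0 0' > rows.txt && python3 steer.py rows.txt
echo '0 0 0 0 0 0 | 0 0 0 0 0 0' > rows.txt && python3 steer.py rows.txt; python3 t.py "C 33 -16 243 0"
echo '-0.01 0 0 0 0 0 | -0.016 0 -0.03 0 0 0 | -0.016 0 -0.067 0 0 0 | -0.016 0 -0.067 0 0 0 | -0.016 0 -0.067 0 0 0' > rows.txt && python3 steer.py rows.txt; python3 t.py "P -40 0 480 -1.57"; python3 cap.py c1;python3 lev.py c1 C 0.75
```

```text
time_s: 11.15
eef_pos: [451.7, -148.8, 245.7]
ee_rot: [0.003, 0.526, 0.85, 0.0]
force: [7.8, -4.6, -3.3]
grip_width: -0.001
grip_force: 3.5
time_s: 11.35
eef_pos: [451.9, -148.9, 245.6]
ee_rot: [0.003, 0.526, 0.85, -0.0]
force: [4.1, -1.5, -0.8]
grip_width: 0.003
grip_force: 2.2
now [ 451.9 -148.9  245.6] q [-0.57  0.41  1.83 -0.    0.9  -1.03] F [ 4.1 -1.5 -0.8] t 11.35
C 33 -16 243 0 [ 0.4 -2.   2.6] [ 0.003  0.005 -0.005]
time_s: 11.85
eef_pos: [457.9, -163.2, 311.4]
ee_rot: [0.001, 0.527, 0.85, -0.0]
force: [-0.1, 0.2, 0.5]
grip_width: 0.001
grip_force: 0.0
now [ 457.9 -163.2  311.4] q [-0.58  0.33  1.74  0.    1.07 -1.05] F [-0.1  0.2  0.5] t 11.85
P -40 0 480 -1.57 [  60.6   88.5 -168.6] [0.001 0.001 0.78 ]
C pred [221. 162.] [219.5 163.1] 616 len 51.6 clamp 0.734
```

```bash
python3 t.py "P 21 -21 480 -2.356"
```

```text
now [ 457.7 -163.1  310.5] q [-0.58  0.33  1.74 -0.    1.07 -1.05] F [-0.1 -0.5  0.4] t 11.9
P 21 -21 480 -2.356 [   2.8  117.1 -169.6] [-0.    -0.001 -0.006]
```

In the tool's units: -170 mm is -0.17, -148 mm is -0.148.

```bash
echo '0 0.025 -0.037 0 0 0 | 0 0.05 -0.074 0 0 0 | 0 0.075 -0.111 0 0 0 | 0 0.1 -0.148 0 0 0 | 0.003 0.117 -0.17 0 0 0 | 0.003 0.117 -0.17 0 0 0 | 0.003 0.117 -0.17 0 0 0' > rows.txt && python3 steer.py rows.txt
python3 cap.py o1; for L in A B C D; do python3 lev.py o1 $L 0.75; done; python3 t.py "B 33 -30 310 0" "A 33 -30 310 0"
python3 - <<'E'
import cv2;cv2.imwrite("pics/o1b.png",cv2.resize(cv2.imread("pics/o1.png"),(640,480)))
E
```

```text
time_s: 12.6
eef_pos: [561.2, -108.5, 478.9]
ee_rot: [-0.001, 0.527, 0.85, -0.0]
force: [0.3, 0.1, -0.4]
grip_width: -0.001
grip_force: 0.0
A pred [385. 135.] [391.1 129.4] 8 len 57.0 clamp 0.647
B pred [255.  -7.] [2.612e+02 1.000e-01] 12 len 45.1 clamp 0.889
C pred [125. 136.] [124.5 137.4] 196 len 52.2 clamp 0.726
D pred [256. 255.] [254.8 255.5] 218 len 51.3 clamp 0.773
now [ 561.  -108.8  478.5] q [-0.4   0.38  1.21 -0.    1.55 -0.86] F [-0.1 -0.2 -1.7] t 12.65
B 33 -30 310 0 [147.1 -30.  169. ] [-0.004 -0.     1.564]
A 33 -30 310 0 [ 60.1 118.5 168.4] [-0.003 -0.003 -0.006]
```

View pics/o1b.png

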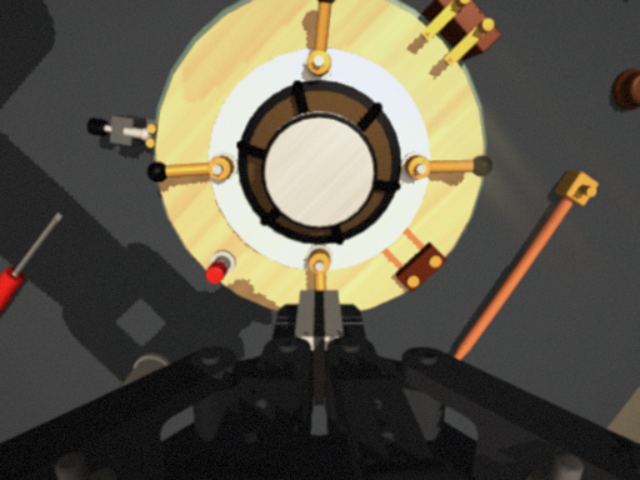

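All four levers look straight out: ball A at (483,165), B at the top edge near (325,0), C at (157,171), D just above the fingertips at (320,275). Measured angles are about 0.76, 0.81, 0.73 and 0.78. Pass 2 runs A, C, B, D.

```bash
echo '0.015 0.029 0.04 0 0 0 | 0.03 0.059 0.08 0 0 0 | 0.045 0.088 0.12 0 0 0 | 0.06 0.118 0.16 0 0 0 | 0.06 0.118 0.168 0 0 0 | 0.06 0.118 0.168 0 0 0 | 0.06 0.118 0.168 0 0 0' > rows.txt && python3 steer.py rows.txt; python3 t.py "A 33 -30 243 0"
```

```text
time_s: 13.35
eef_pos: [639.8, -3.3, 313.4]
ee_rot: [0.0, 0.527, 0.85, -0.0]
force: [-0.6, -0.4, 0.9]
grip_width: 0.001
grip_force: 0.0
now [639.8  -3.3 313.4] q [-0.19  0.64  1.24 -0.    1.26 -0.65] F [-0.6 -0.4  0.9] t 13.35
A 33 -30 243 0 [ 1.2  0.6 70.4] [ 0.     0.001 -0.007]
```

```bash
echo '0.001 0 0.035 0 0 0 | 0.001 0 0.07 0 0 0 | 0.001 0 0.07 0 0 0' > rows.txt && python3 steer.py rows.txt
echo '-0.012 -0.003 0 0 0 0 | -0.017 -0.002 0 0 0 2.5 | -0.02 -0.001 0 0 0 5 | -0.025 0 0 0 0 7.5 | -0.03 0 0 0 0 10 | -0.035 0 0 0 0 12.5 | -0.038 0 0 0 0 14.4' > rows.txt && python3 steer.py rows.txt
echo '-0.001 0 0 0 0 0.6 | -0.001 0 0 0 0 0.6' > rows.txt && python3 steer.py rows.txt;python3 t.py "A 32.5 9.1 243 0.75"
```

```text
time_s: 13.65
eef_pos: [638.5, -2.4, 240.3]
ee_rot: [-0.003, 0.527, 0.85, -0.001]
force: [-0.4, 0.7, 0.5]
grip_width: -0.004
grip_force: 0.0
time_s: 14.35
eef_pos: [657.1, -35.8, 245.5]
ee_rot: [0.001, 0.794, 0.608, 0.002]
force: [0.3, 7.3, -3.0]
grip_width: 0.003
grip_force: 3.6
time_s: 14.55
eef_pos: [656.9, -36.9, 245.6]
ee_rot: [0.001, 0.802, 0.597, 0.002]
force: [3.3, 6.1, -4.0]
grip_width: 0.002
grip_force: 3.1
now [656.9 -36.9 245.6] q [-0.23  0.75  1.24  0.    1.15  0.06] F [ 3.3  6.1 -4. ] t 14.55
A 32.5 9.1 243 0.75 [-0.3  0.1  2.6] [ 0.005 -0.002 -0.008]
```

```bash
for i in 1; do echo '-0.0015 0 0 0 0 0 | -0.0015 0 0 0 0 0' > rows.txt && python3 steer.py rows.txt|grep force; echo '-0.0015 0 0 0 0 0 | -0.0015 0 0 0 0 0' > rows.txt && python3 steer.py rows.txt|grep force; done; python3 t.py "A 32.5 9.1 243 0.75"
```

```text
force: [3.9, 5.8, -3.8]
grip_force: 3.6
force: [6.7, 11.1, -5.0]
grip_force: 6.2
now [656.3 -38.9 245.7] q [-0.24  0.75  1.24  0.    1.15  0.05] F [ 6.7 11.1 -5. ] t 14.95
A 32.5 9.1 243 0.75 [1.8 0.2 2.8] [ 0.006 -0.004 -0.007]
```

In the tool's units: -2 mm is -0.002.

```bash
echo '-0.002 0 0 0 0 0 | -0.002 0 0 0 0 0' > rows.txt && python3 steer.py rows.txt|grep force;  python3 t.py "A 32.5 9.1 243 0.75"
echo '0.01 0 0 0 0 0 | 0.016 0 -0.03 0 0 0 | 0.016 0 -0.067 0 0 0 | 0.016 0 -0.067 0 0 0 | 0.016 0 -0.067 0 0 0' > rows.txt && python3 steer.py rows.txt |grep pos; python3 t.py "C 33 -30 310 0"; python3 cap.py a2;python3 lev.py a2 A 1.5
```

```text
force: [11.4, 18.0, -5.7]
grip_force: 10.0
now [656.  -39.7 245.8] q [-0.24  0.75  1.24  0.01  1.15  0.05] F [11.4 18.  -5.7] t 15.15
A 32.5 9.1 243 0.75 [2.7 0.2 2.8] [ 0.006 -0.007 -0.006]
eef_pos: [659.5, -26.7, 312.7]
now [659.5 -26.7 312.7] q [-0.22  0.69  1.16 -0.    1.29  0.07] F [-1.2  0.6 -0.9] t 15.65
C 33 -30 310 0 [-187.7 -156.2    2. ] [ 0.005  0.002 -0.757]
A pred [289. 255.] [287.3 255.7] 623 len 49.9 clamp 1.513
```

A is home: the force rose to 21 N against the stop and the camera gives 1.51. C next.

```bash
echo '-0.031 -0.026 0 0 0 -2.52 | -0.062 -0.052 0 0 0 -5.04 | -0.094 -0.078 0 0 0 -7.56 | -0.125 -0.104 0 0 0 -10.08 | -0.157 -0.13 0 0 0 -12.6 | -0.188 -0.156 0.002 0 0 -15.14 | -0.188 -0.156 0.002 0 0 -15.14 | -0.188 -0.156 0.002 0 0 -15.14' > rows.txt && python3 steer.py rows.txt|grep pos; python3 t.py "C 33 -30 243 0"
```

```text
eef_pos: [456.0, -162.1, 307.8]
now [ 456.  -162.1  307.8] q [-0.58  0.33  1.75  0.    1.06 -1.05] F [ 0.  -0.3 -0.1] t 16.5
C 33 -30 243 0 [ 0.1  0.2 64.8] [ 0.    -0.    -0.003]
```

In the tool's units: 65 mm is 0.065, 35 mm is 0.035.

```bash
echo '0 0 0.035 0 0 0 | 0 0 0.065 0 0 0 | 0 0 0.065 0 0 0' > rows.txt && python3 steer.py rows.txt|grep pos
echo '0.013 0.003 0 0 0 0 | 0.017 0.002 0 0 0 2.5 | 0.021 0.001 0 0 0 5 | 0.026 0 0 0 0 7.5 | 0.031 0 0 0 0 10 | 0.036 0 0 0 0 12.5 | 0.04 0 0 0 0 14.8 | 0.04 0 0 0 0 15' > rows.txt && python3 steer.py rows.txt|grep force
echo '0.002 0 0 0 0 0 | 0.003 0 0 0 0 0' > rows.txt && python3 steer.py rows.txt|grep force;python3 t.py "C 32.5 9.1 243 0.75"
```

```text
eef_pos: [456.2, -160.6, 239.7]
force: [0.9, -7.8, -2.4]
grip_force: 3.8
force: [-9.7, -31.3, -4.3]
grip_force: 16.2
now [ 439.6 -124.7  244.9] q [-0.53  0.37  1.89 -0.01  0.87 -0.25] F [ -9.7 -31.3  -4.3] t 17.8
C 32.5 9.1 243 0.75 [-2.2 -0.   1.9] [0.006 0.008 0.003]
```

```bash
echo '-0.01 0 0 0 0 0 | -0.016 0 -0.03 0 0 0 | -0.016 0 -0.067 0 0 0 | -0.016 0 -0.067 0 0 0 | -0.016 0 -0.067 0 0 0' > rows.txt && python3 steer.py rows.txt |grep pos; python3 t.py "B 33 -30 310 0"; python3 cap.py c2;python3 lev.py c2 C 1.5;python3 lev.py c2 B 0.8
```

```text
eef_pos: [434.7, -137.6, 311.2]
now [ 434.7 -137.6  311.2] q [-0.56  0.27  1.83  0.    1.05 -0.28] F [ 0.2 -0.2 -0.8] t 18.3
B 33 -30 310 0 [150.9  -9.    1.1] [ 0.003 -0.001  0.822]
C pred [219. 170.] [218.2 169.7] 634 len 51.5 clamp 1.501
B pred [ 260. -144.] [255.  243.9] 148 len 169.2 clamp -1.434
```

In the tool's units: 151 mm is 0.151, 125 mm is 0.125, 0.822 rad is 16.44.

```bash
echo '0.025 -0.001 0 0 0 2.8 | 0.05 -0.003 0 0 0 5.6 | 0.075 -0.004 0 0 0 8.4 | 0.1 -0.006 0 0 0 11.2 | 0.125 -0.007 0 0 0 14 | 0.151 -0.009 0.001 0 0 16.44 | 0.151 -0.009 0.001 0 0 16.44 | 0.151 -0.009 0.001 0 0 16.44' > rows.txt && python3 steer.py rows.txt|grep pos; python3 t.py "B 33 -30 243 0"
```

```text
eef_pos: [467.8, 9.5, 308.1]
now [467.8   9.5 308.1] q [-0.23  0.3   1.8  -0.    1.05  0.87] F [-0.8 -0.2  0.1] t 19.15
B 33 -30 243 0 [ 0.4 -0.1 65.1] [-0.001  0.001  0.003]
```

In the tool's units: 65 mm is 0.065, 35 mm is 0.035.

```bash
echo '0 0 0.035 0 0 0 | 0 0 0.065 0 0 0 | 0 0 0.065 0 0 0' > rows.txt && python3 steer.py rows.txt|grep pos
echo '0.013 0.003 0 0 0 0 | 0.017 0.002 0 0 0 2.5 | 0.021 0.001 0 0 0 5 | 0.026 0 0 0 0 7.5 | 0.031 0 0 0 0 10 | 0.036 0 0 0 0 12.5 | 0.04 0 0 0 0 14.8 | 0.04 0 0 0 0 15' > rows.txt && python3 steer.py rows.txt|grep force
echo '0.002 0 0 0 0 0 | 0.003 0 0 0 0 0' > rows.txt && python3 steer.py rows.txt|grep force;python3 t.py "B 32.5 9.1 243 0.75"
```

```text
eef_pos: [467.0, 8.6, 240.8]
force: [-5.0, -1.7, 1.2]
grip_force: 2.6
force: [-15.9, 5.5, 6.8]
grip_force: 8.4
now [505.4  26.3 244.4] q [-0.18  0.46  1.74  0.    0.94  1.67] F [-15.9   5.5   6.8] t 20.45
B 32.5 9.1 243 0.75 [-2.3 -0.   1.4] [0.    0.007 0.   ]
```

In the tool's units: 2 mm is 0.002, 1 mm is 0.001.

```bash
echo '0.001 0 0 0 0 0 | 0.002 0 0 0 0 0' > rows.txt && python3 steer.py rows.txt|grep force;python3 t.py "B 32.5 9.1 243 0.75"
echo '-0.01 0 0 0 0 0 | -0.016 0 -0.03 0 0 0 | -0.016 0 -0.067 0 0 0 | -0.016 0 -0.067 0 0 0 | -0.016 0 -0.067 0 0 0' > rows.txt && python3 steer.py rows.txt |grep pos; python3 t.py "D 33 -30 310 0"; python3 cap.py b2;python3 lev.py b2 B 1.5
```

```text
force: [-24.1, 6.4, 12.4]
grip_force: 12.6
now [506.4  26.2 244.2] q [-0.18  0.47  1.74  0.    0.95  1.67] F [-24.1   6.4  12.4] t 20.65
B 32.5 9.1 243 0.75 [-3.3  0.1  1.3] [0.001 0.012 0.001]
eef_pos: [493.1, 29.9, 312.0]
now [493.1  29.9 312. ] q [-0.18  0.34  1.72 -0.    1.08  1.68] F [-0.1 -0.5 -1.5] t 21.15
D 33 -30 310 0 [186.4 158.    2.5] [ 0.001 -0.003 -0.75 ]
B pred [219. 171.] [219.4 170.9] 619 len 50.6 clamp 1.503
```

B is home at 1.50. D next.

In the tool's units: 186 mm is 0.186, 158 mm is 0.158, -0.75 rad is -15.

```bash
echo '0.031 0.026 0 0 0 -2.5 | 0.062 0.052 0 0 0 -5 | 0.093 0.079 0 0 0 -7.5 | 0.124 0.105 0 0 0 -10 | 0.155 0.131 0 0 0 -12.5 | 0.186 0.158 0.002 0 0 -15 | 0.186 0.158 0.002 0 0 -15 | 0.186 0.158 0.002 0 0 -15' > rows.txt && python3 steer.py rows.txt|grep pos; python3 t.py "D 33 -30 243 0"
```

```text
eef_pos: [627.5, -174.1, 307.0]
now [ 627.5 -174.1  307. ] q [-0.45  0.67  1.2   0.    1.27  0.66] F [-0.1  0.6 -0.5] t 22.0
D 33 -30 243 0 [ 0.6  0.2 64. ] [-0.002  0.002 -0.002]
```

In the tool's units: 64 mm is 0.064, 35 mm is 0.035.

```bash
echo '0 0 0.035 0 0 0 | 0 0 0.064 0 0 0 | 0 0 0.064 0 0 0' > rows.txt && python3 steer.py rows.txt|grep pos
echo '-0.013 -0.003 0 0 0 0 | -0.017 -0.002 0 0 0 2.5 | -0.021 -0.001 0 0 0 5 | -0.026 0 0 0 0 7.5 | -0.031 0 0 0 0 10 | -0.036 0 0 0 0 12.5 | -0.039 0 0 0 0 14.8 | -0.039 0 0 0 0 15' > rows.txt && python3 steer.py rows.txt|grep force
echo '-0.002 0 0 0 0 0 | -0.004 0 0 0 0 0' > rows.txt && python3 steer.py rows.txt|grep force;python3 t.py "D 32.5 9.1 243 0.75"
```

```text
eef_pos: [626.4, -172.0, 240.6]
force: [5.4, 0.8, -3.8]
grip_force: 2.7
force: [23.7, -4.1, -12.7]
grip_force: 12.1
now [ 590.5 -189.5  247. ] q [-0.5   0.67  1.38  0.    1.08  1.35] F [ 23.7  -4.1 -12.7] t 23.3
D 32.5 9.1 243 0.75 [2.6 0.8 4. ] [ 0.    -0.012 -0.001]
```

```bash
echo '0.01 0 0 0 0 0 | 0.016 0 -0.03 0 0 0 | 0.016 0 -0.067 0 0 0 | 0.016 0 -0.067 0 0 0 | 0.016 0 -0.067 0 0 0' > rows.txt && python3 steer.py rows.txt |grep pos; python3 t.py "P -36 -20 480 0" "P -34 -132 310 0"; python3 cap.py d2;python3 lev.py d2 D 1.5
```

```text
eef_pos: [604.2, -193.7, 313.7]
now [ 604.2 -193.7  313.7] q [-0.49  0.63  1.26  0.    1.25  1.36] F [ 0.3 -0.3 -1. ] t 23.8
P -36 -20 480 0 [-121.4  -72.7 -166.7] [ 0.    -0.003  0.035]
P -34 -132 310 0 [-123.8   39.2    3.4] [ 0.    -0.003  0.035]
D pred [290. 255.] [288.9 256.1] 690 len 50.1 clamp 1.512
```

D is home at 1.51. One overview before turning the table.

```bash
echo '-0.03 -0.018 -0.04 0 0 0 | -0.06 -0.036 -0.08 0 0 0 | -0.09 -0.054 -0.12 0 0 0 | -0.121 -0.073 -0.16 0 0 0.7 | -0.121 -0.073 -0.167 0 0 0.7 | -0.121 -0.073 -0.167 0 0 0.7 | -0.121 -0.073 -0.167 0 0 0.7' > rows.txt && python3 steer.py rows.txt|grep pos
python3 cap.py o2; for L in A B C D; do python3 lev.py o2 $L 1.5; done; python3 t.py "P -34 -132 310 0"
python3 - <<'E'
from m import *
im,c=load("o2");g=proj(c,np.r_[np.array([548,-82])+R.from_euler("z",-.318).apply([0,-132,0])[:2],89])[0];r=cen(im,g,12,"red");print(g,r)
P=R.from_euler("z",.318).apply(plane(c,[r[0]],86)[0]-[548,-82,0]);print("post jig",P)
cv2.imwrite("pics/o2b.png",cv2.resize(im,(640,480)))
E
```

```text
eef_pos: [508.7, -90.5, 477.5]
A pred [170.  13.] [171.3  12.8] 213 len 50.6 clamp 1.517
B pred [134. 186.] [133.3 185.9] 156 len 51.6 clamp 1.499
C pred [293. 229.] [293.2 229.9] 140 len 52.2 clamp 1.494
D pred [347.  65.] [348.5  65.3] 149 len 52.4 clamp 1.501
now [508.9 -90.8 476.9] q [-0.4   0.25  1.39 -0.    1.5   1.49] F [-0.6 -0.4  0. ] t 24.6
P -34 -132 310 0 [  1.  111.5 166.8] [-0.     0.003 -0.   ]
[364.22593716 128.35453799] (array([361.8879668 , 128.10788382]), np.int32(241))
post jig [-4.55010280e-02 -1.30461503e+02  8.60000000e+01]
```

View pics/o2b.png

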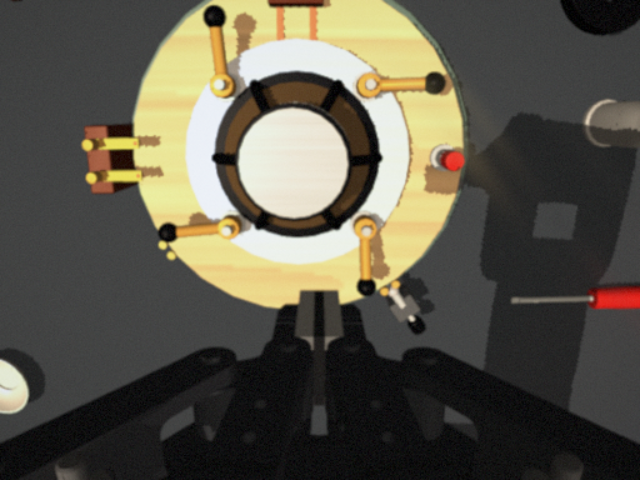

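All four levers are home (1.49 to 1.52 by camera) and the disc is still at 0, with the red post at (452,159). I'll go behind the post.

In the tool's units: 120 mm is 0.12, 80 mm is 0.08.

```bash
echo '0 0.025 0.04 0 0 0 | 0.001 0.05 0.08 0 0 0 | 0.001 0.08 0.12 0 0 0 | 0.001 0.111 0.15 0 0 0 | 0.001 0.111 0.167 0 0 0 | 0.001 0.111 0.167 0 0 0 | 0.001 0.111 0.167 0 0 0' > rows.txt && python3 steer.py rows.txt|grep pos; python3 t.py "P -34 -132 239 0"
```

```text
eef_pos: [474.9, -196.3, 311.2]
now [ 474.9 -196.3  311.2] q [-0.62  0.38  1.66  0.    1.1   1.27] F [ 0.1 -0.4  0.5] t 25.3
P -34 -132 239 0 [-0.2  0.7 72.2] [-0.001  0.002 -0.   ]
```

```bash
echo '0 0.001 0.036 0 0 0 | 0 0.001 0.071 0 0 0 | 0 0.001 0.071 0 0 0' > rows.txt && python3 steer.py rows.txt|grep pos
echo '0.014 0 0 0 0 0 | 0.027 0.001 0 0 0 -2 | 0.041 0.001 0 0 0 -4 | 0.054 0 0 0 0 -6 | 0.067 -0.003 0 0 0 -8 | 0.08 -0.007 0 0 0 -10 | 0.092 -0.012 0 0 0 -12 | 0.104 -0.018 0 0 0 -14' > rows.txt && python3 steer.py rows.txt
python3 t.py "P 81.4 -106 239 -0.8" "P 92 -97.6 239 -0.9" "P 101.6 -88 239 -1.0" "P 109 -77.5 239 -1.1" "P 116 -66 239 -1.2" "P 122 -54 239 -1.3" "P 126.8 -41.7 239 -1.4"
```

```text
eef_pos: [474.0, -196.2, 238.2]
time_s: 26.4
eef_pos: [579.5, -212.1, 242.8]
ee_rot: [0.0, 0.981, 0.192, -0.0]
force: [-4.2, 0.8, -0.2]
grip_width: -0.003
grip_force: 1.6
now [ 579.5 -212.1  242.8] q [-0.54  0.67  1.39 -0.    1.08  0.64] F [-4.2  0.8 -0.2] t 26.4
P 81.4 -106 239 -0.8 [13.3  1.1  3.8] [-0.     0.001 -0.095]
P 92 -97.6 239 -0.9 [26.8  1.5  3.8] [-0.     0.001 -0.195]
P 101.6 -88 239 -1.0 [40.3  0.4  3.7] [-0.     0.001 -0.295]
P 109 -77.5 239 -1.1 [52.8 -2.8  3.7] [-0.     0.001 -0.395]
P 116 -66 239 -1.2 [65.5 -7.   3.7] [-0.     0.001 -0.495]
P 122 -54 239 -1.3 [ 77.9 -12.2   3.7] [-0.     0.    -0.595]
P 126.8 -41.7 239 -1.4 [ 89.5 -18.5   3.7] [-0.     0.    -0.695]
```

In the tool's units: -3 mm is -0.003, 3 mm is 0.003, -0.7 rad is -14.

```bash
echo '0.013 0.001 0.001 0 0 -2 | 0.027 0.001 0.002 0 0 -4 | 0.04 0 0.003 0 0 -6 | 0.053 -0.003 0.003 0 0 -8 | 0.065 -0.007 0.003 0 0 -10 | 0.078 -0.012 0.003 0 0 -12 | 0.089 -0.018 0.003 0 0 -14 | 0.089 -0.018 0.003 0 0 -14' > rows.txt && python3 steer.py rows.txt
python3 t.py "P 130.2 -28.7 239 -1.5" "P 132 -19.5 239 -1.57"; python3 cap.py p1
```

```text
time_s: 27.2
eef_pos: [655.7, -161.4, 240.2]
ee_rot: [0.001, 0.856, 0.516, 0.001]
force: [0.7, 0.0, -0.1]
grip_width: 0.0
grip_force: 0.0
now [ 655.7 -161.4  240.2] q [-0.41  0.79  1.17  0.    1.18  0.07] F [ 0.7  0.  -0.1] t 27.2
P 130.2 -28.7 239 -1.5 [13.3  0.9  1.2] [ 0.003 -0.    -0.097]
P 132 -19.5 239 -1.57 [22.7  1.1  1.2] [ 0.003 -0.    -0.167]
```

```bash
echo '0.006 0 0.001 0 0 -1 | 0.011 0.001 0.001 0 0 -1.8 | 0.014 0.001 0.001 0 0 -2.2 | 0.017 0.001 0.001 0 0 -2.6 | 0.019 0.001 0.001 0 0 -3 | 0.021 0.001 0.001 0 0 -3.34 | 0.021 0.001 0.001 0 0 -3.34' > rows.txt && python3 steer.py rows.txt
python3 t.py "P 132 -19.5 239 -1.57"
cat > pst.py <<'E'
import sys;from m import *
im,c=load(sys.argv[1]);g=proj(c,np.r_[np.array([548,-82])+R.from_euler("z",-.318).apply([132,0,0])[:2],89])[0]
r=cen(im,g,16,"red");print(g,r);P=R.from_euler("z",.318).apply(plane(c,[r[0]],86)[0]-[548,-82,0]);print("post",P,np.arctan2(P[1],P[0])+np.pi/2)
E
python3 cap.py p2; python3 pst.py p2
```

```text
time_s: 27.95
eef_pos: [663.3, -151.1, 238.2]
ee_rot: [0.003, 0.813, 0.583, -0.006]
force: [-22.3, -32.5, 5.7]
grip_width: -0.001
grip_force: 19.4
now [ 663.3 -151.1  238.2] q [-0.39  0.81  1.15 -0.01  1.19 -0.06] F [-22.3 -32.5   5.7] t 27.95
P 132 -19.5 239 -1.57 [10.1  0.8 -0.9] [-0.003  0.013 -0.008]
[259.20509114 201.92822543] (array([257.87992832, 209.58422939]), np.int32(558))
post [131.53007392  -3.891595    86.        ] 1.5412178439918602
```

The push meets 39 N about 10 mm short of the expected end. I'll back off, rise and look.

```bash
echo '-0.008 0 0 0 0 0 | -0.016 0 0 0 0 0 | -0.016 0 -0.04 0 0 0 | -0.016 0 -0.08 0 0 0' > rows.txt && python3 steer.py rows.txt|grep -E "pos|force"; python3 t.py "P 30 -40 480 -1.57" "P 0 -40 450 -1.57"
```

```text
eef_pos: [660.1, -160.0, 317.6]
force: [0.5, 0.3, 1.0]
grip_force: 0.0
now [ 660.1 -160.   317.6] q [-0.41  0.73  1.08  0.    1.34 -0.09] F [0.5 0.3 1. ] t 28.4
P 30 -40 480 -1.57 [  -1.4 -101.1 -162.2] [-0.002 -0.001 -0.005]
P 0 -40 450 -1.57 [  -1.6 -131.1 -132.1] [-0.002 -0.001 -0.005]
```

In the tool's units: -162 mm is -0.162, -155 mm is -0.155.

```bash
echo '0 -0.02 -0.04 0 0 0 | 0 -0.04 -0.08 0 0 0 | 0 -0.06 -0.12 0 0 0 | 0 -0.08 -0.155 0 0 0 | 0 -0.101 -0.162 0 0 0 | 0 -0.101 -0.162 0 0 0 | 0 -0.101 -0.162 0 0 0' > rows.txt && python3 steer.py rows.txt|grep pos;python3 cap.py p3; python3 pst.py p3;python3 - <<'E'
from m import *
im,c=load("p3");cv2.imwrite("pics/p3b.png",cv2.resize(im,(640,480)))
E
```

```text
eef_pos: [564.4, -127.7, 479.1]
[353.89163205 125.87936913] (array([349.92896175, 136.57377049]), np.int32(183))
post [129.36246973 -11.35316937  86.        ] 1.4832581478764368
```

View pics/p3b.png

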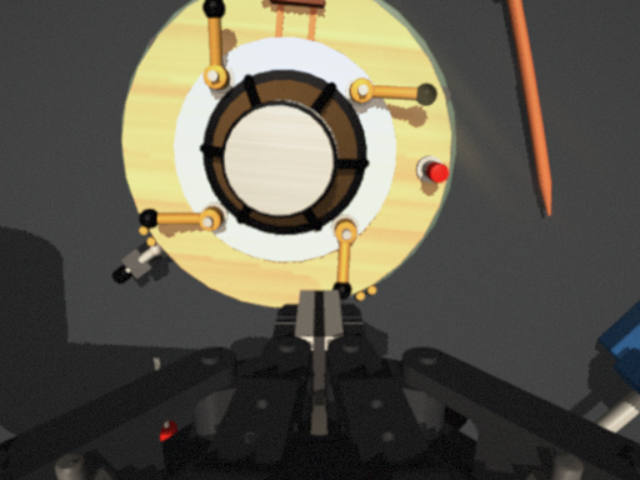

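The disc has stopped at about 1.485, short of the detent: the post is at (437,172) and the terminal block at (297,2) is out of view near the contacts. I'll shift the camera toward the contacts and make one composite picture.

```bash
python3 pst.py p1; echo '0.04 0 0 0 0 0 | 0.07 0 0 0 0 0 | 0.07 0 0 0 0 0 | 0.07 0 0 0 0 0' > rows.txt && python3 steer.py rows.txt|grep pos;python3 cap.py p4; python3 pst.py p4;python3 - <<'E'
from m import *;from rig import ctrl
im,c=load("p4");p2,_=load("p2");out=np.zeros((600,800,3),np.uint8)
w=np.array([548,-82]);g=proj(c,np.r_[w+R.from_euler("z",-.318).apply([0,145,0])[:2],70])[0];print(g)
x,y=int(g[0]),max(int(g[1]),45)
out[:300,:400]=cv2.resize(im[y-45:y+45,x-60:x+60],(400,300),interpolation=2)
out[:300,400:]=cv2.resize(p2,(400,300))
for n,X in(("scene",0),("top",400)):
    f=ctrl.capture(n)[:,:,::-1];cv2.imwrite(f"pics/{n}1.png",f);c=ctrl.calibration(n);g=proj(c,np.r_[w+R.from_euler("z",-.318).apply([30,120,0])[:2],70])[0].astype(int)
    a,b=g;out[300:,X:X+400]=cv2.resize(f[b-36:b+36,a-48:a+48],(400,300),interpolation=2)
cv2.imwrite("pics/comp.png",out)
E
```

```text
[248.83004142 171.54026648] (array([253., 188.]), np.int32(5))
post [132.30063143  -6.91537301  86.        ] 1.5185737088563378
eef_pos: [587.4, -61.4, 477.7]
[349.81012717 192.01828945] (array([346.2893401 , 201.00507614]), np.int32(197))
post [129.69202895 -11.01174921  86.        ] 1.4860925769652111
[225.3586095   51.12000387]
```

View pics/comp.png

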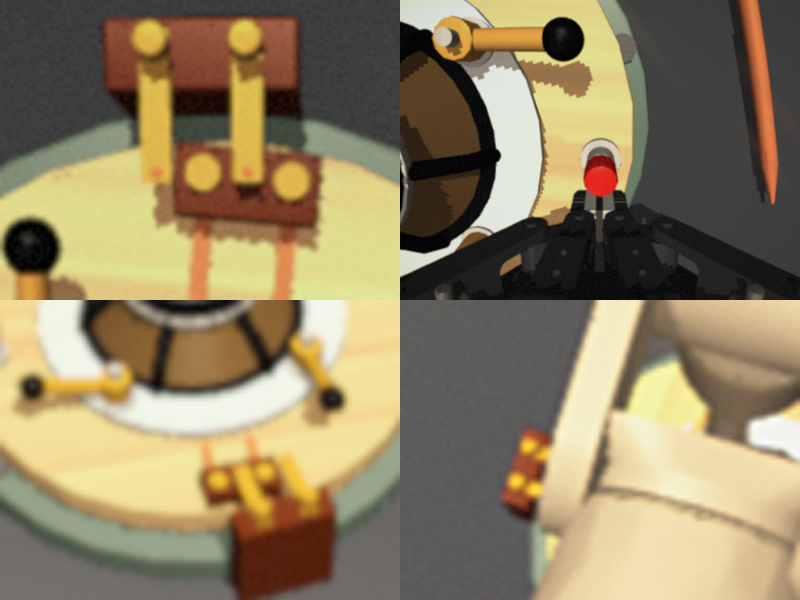

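The composite shows the leading stud between the two contact fingers, half a pitch short, with nothing visibly jammed (top left). I'll push again slowly, reading the force at each step.

```bash
python3 t.py "P 127 -46 310 -1.48"
```

```text
now [586.9 -62.3 478.3] q [-0.3   0.43  1.15 -0.    1.57  0.02] F [-0.4 -0.1  0.4] t 29.7
P 127 -46 310 -1.48 [-76.3  96.8 168.2] [-0.001  0.     0.086]
```

```bash
echo '-0.02 0.024 0.035 0 0 1.72 | -0.04 0.048 0.07 0 0 1.72 | -0.06 0.072 0.105 0 0 1.72 | -0.076 0.097 0.14 0 0 1.72 | -0.076 0.097 0.168 0 0 1.72 | -0.076 0.097 0.168 0 0 1.72 | -0.076 0.097 0.168 0 0 1.72' > rows.txt && python3 steer.py rows.txt|grep pos
python3 t.py "P 130 -46 243 -1.48"
echo '0 0.002 0.035 0 0 0 | 0 0.002 0.067 0 0 0 | 0 0.002 0.067 0 0 0' > rows.txt && python3 steer.py rows.txt|grep pos
echo '0.005 0 0 0 0 0 | 0.01 0 0 0 0 0 | 0.012 0 0 0 0 0' > rows.txt && python3 steer.py rows.txt|grep -E "pos|force"
echo '0.001 0 0 0 0 0 | 0.003 0 0 0 0 0' > rows.txt && python3 steer.py rows.txt|grep -E "pos|force"
echo '0.001 0 0 0 0 0 | 0.003 0 0 0 0 0' > rows.txt && python3 steer.py rows.txt|grep -E "pos|force"
python3 t.py "P 130 -19.5 243 -1.57"
```

```text
eef_pos: [654.7, -164.6, 311.7]
now [ 654.7 -164.6  311.7] q [-0.42  0.72  1.1   0.    1.32 -0.01] F [-0.1 -0.4 -0. ] t 30.4
P 130 -46 243 -1.48 [-0.6  2.9 68.7] [ 0. -0.  0.]
eef_pos: [656.0, -164.6, 241.9]
eef_pos: [661.8, -153.9, 246.7]
force: [-5.0, -6.9, 6.0]
grip_force: 4.2
eef_pos: [662.4, -153.0, 246.5]
force: [-9.6, -16.7, 6.8]
grip_force: 9.5
eef_pos: [663.0, -152.0, 246.5]
force: [-16.0, -25.5, 8.3]
grip_force: 15.1
now [ 663.  -152.   246.5] q [-0.4   0.8   1.14 -0.01  1.2   0.02] F [-16.  -25.5   8.3] t 31.4
P 130 -19.5 243 -1.57 [10.9 -2.1  3.4] [ 0.002  0.009 -0.09 ]
```

The stop matches the rim: the leading brass bead of the detent pair has met the plunger nose, so it has to ride over it. I'll raise the push gradually, keeping the command no further than the test position.

Careful with the scale: shifts go in m and turns go in units of 0.05 rad. That gives: 1 mm is 0.001, 2 mm is 0.002, -0.02 rad is -0.4.

```bash
echo '0.001 0 0 0 0 -0.2 | 0.002 0 0 0 0 -0.4' > rows.txt && python3 steer.py rows.txt|grep -E "pos|force:"
echo '0.001 0 0 0 0 -0.2 | 0.002 0 0 0 0 -0.4' > rows.txt && python3 steer.py rows.txt|grep -E "pos|force:"
echo '0.001 0 0 0 0 -0.2 | 0.002 0 0 0 0 -0.4' > rows.txt && python3 steer.py rows.txt|grep -E "pos|force:"
python3 t.py "P 132 -19.5 243 -1.57"
```

```text
eef_pos: [663.4, -151.5, 246.6]
force: [-16.3, -29.9, 8.5]
grip_force: 17.3
eef_pos: [664.0, -150.7, 246.6]
force: [-17.5, -34.5, 7.7]
grip_force: 19.2
eef_pos: [665.4, -147.4, 246.5]
force: [0.4, -3.4, 1.6]
grip_force: 1.8
now [ 665.4 -147.4  246.5] q [-0.39  0.8   1.14 -0.01  1.2  -0.04] F [ 0.4 -3.4  1.6] t 32.0
P 132 -19.5 243 -1.57 [ 5.9 -0.1  3.5] [ 0.004  0.007 -0.032]
```

It rode over, and the force dropped to 3 N. Now gently on to the detent.

```bash
echo '0.0015 0 0 0 0 -0.2 | 0.0015 0 0 0 0 -0.2' > rows.txt && python3 steer.py rows.txt|grep -E "pos|force:"
echo '0.0015 0 0 0 0 -0.2 | 0.0015 0 0 0 0 -0.2' > rows.txt && python3 steer.py rows.txt|grep -E "pos|force:"
python3 t.py "P 132 -19.5 243 -1.57"; python3 cap.py p5; python3 pst.py p5
```

```text
eef_pos: [666.7, -142.1, 245.7]
force: [-1.5, -6.2, 4.9]
grip_force: 3.6
eef_pos: [667.1, -141.2, 245.7]
force: [-3.1, -9.1, 3.9]
grip_force: 5.1
now [ 667.1 -141.2  245.7] q [-0.38  0.8   1.14 -0.    1.2  -0.05] F [-3.1 -9.1  3.9] t 32.4
P 132 -19.5 243 -1.57 [-0.5  0.3  2.7] [ 0.004  0.004 -0.009]
[254.87252771 225.78379033] (array([254.71414039, 224.53001017]), np.int32(983))
post [131.94462304  -0.64585226  86.        ] 1.5659014922448096
```

```bash
echo '-0.008 0 0 0 0 0 | -0.018 0 0 0 0 0 | -0.018 0 -0.04 0 0 0 | -0.018 0 -0.08 0 0 0' > rows.txt && python3 steer.py rows.txt|grep -E "pos|force:"; python3 t.py "P 30 20 480 -1.57"
```

```text
eef_pos: [660.9, -157.5, 323.9]
force: [0.0, -0.3, 0.8]
grip_force: 0.0
now [ 660.9 -157.5  323.9] q [-0.41  0.72  1.07  0.    1.35 -0.08] F [ 0.  -0.3  0.8] t 32.85
P 30 20 480 -1.57 [  55.5 -101.8 -155.8] [-0.003 -0.001 -0.009]
```

```bash
echo '0.02 -0.025 -0.04 0 0 0 | 0.04 -0.05 -0.08 0 0 0 | 0.055 -0.075 -0.12 0 0 0 | 0.066 -0.095 -0.15 0 0 0 | 0.066 -0.101 -0.16 0 0 0 | 0.066 -0.101 -0.16 0 0 0 | 0.066 -0.101 -0.16 0 0 0' > rows.txt && python3 steer.py rows.txt|grep pos;python3 cap.py p6; python3 pst.py p6;python3 - <<'E'
from m import *
im,c=load("p6")
# blue-ish brass studs / block edges near contacts: print block centroid (brown) in jig frame
h=cv2.cvtColor(im,cv2.COLOR_BGR2HSV);w=np.array([548,-82.])
g=proj(c,np.r_[w+R.from_euler("z",-.318).apply([0,137,0])[:2],64])[0];print(g)
m=((h[...,0]<12)|(h[...,0]>172))&(h[...,1]>90)&(h[...,2]<170)&(h[...,2]>40)
ys,xs=np.nonzero(m);P=plane(c,np.c_[xs,ys].astype(float),64)[:,:2]-w;P=R.from_euler("z",.318).apply(np.c_[P,0*P[:,0]])[:,:2]
k=(abs(P[:,0])<45)&(P[:,1]>122)&(P[:,1]<150);print(k.sum(),P[k].min(0),P[k].max(0),P[k].mean(0))
im2,c2=load("p4")
E
```

```text
eef_pos: [587.3, -62.9, 481.9]
[349.1511515 189.0645199] (array([346.89447236, 186.90954774]), np.int32(199))
post [130.19058593   1.64323525  86.        ] 1.5834174236961227
[225.56852962  59.02815788]
611 [-22.06356021 122.45078522] [ 21.73067068 147.31150545] [  0.40472061 133.61838945]
```

The block is centred under the contacts (x from -22 to +22 mm), so the disc is at about 1.57. One last lever check from the same picture before handing in.

```bash
sed 's/J=-.318/J=-.318+1.571/' lev.py > lev2.py; for L in A C D; do python3 lev2.py p6 $L 1.5; done
python3 - <<'E'
from rig import ctrl
print(ctrl.sense()["time_s"],ctrl.finish_job())
E
```

```text
A pred [164.  85.] [163.6  84.7] 182 len 50.9 clamp 1.501
C pred [283. 280.] [282.7 281.1] 761 len 52.1 clamp 1.511
D pred [332. 131.] [331.8 131.7] 166 len 50.6 clamp 1.506
the job is handed in; nothing more can be done
33.6 None
```

The job is handed in at 33.6 s: the levers were tightened crisscross in two passes (B‑D‑A‑C to about straight out, then A‑C‑B‑D home), and the turntable was turned to the test position with its terminal block under the contacts (needing about 39 N to ride into the detent, above the 18 N quoted, and no final picture of lever B or the bystanders was taken).

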